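Flip a drained specimen tray right way up onto the drying plate

ROBOT

A 6-joint arm with a two-finger parallel gripper is mounted at the origin on the work surface; the furniture and walls round the work are solid. World frame = base frame: x ahead of the robot, y to its left, z up, the work surface at z = 0. Lengths are in m, angles in rad, forces in N, time in s.
With the tool pointing down it reaches from about 0.35 to 0.85 m from the base axis. Payload 8.1 kg.
Tool frame: the origin (TCP) lies between the finger pads; the fingertips stand tip_extent ahead of it and the grasp point (between the pads) lies 5 mm behind it (tip_extent is the distance from the TCP to the fingertips, in m); z points along the fingers, y is the line along which they close (so a half turn about z gives the same grasp; the last joint's range is limited). The gripper opens to 85 mm and grips with 20 to 120 N. Pads are 22 mm wide; open, the fingers measure 114 mm over their backs; the gripper's body (76 mm by 85 mm) begins 54 mm behind the grasp point. The pads swing forward as they close: fully open they stand 13 mm farther back than shut.
Start: joints at [-1.282, 0.13, 1.488, -0, 1.523, -0.085], TCP at [0.219, -0.559, 0.245] pointing down, gripper open.
Joint ranges: [-2.96, 2.96], [-0.89, 2.26], [0.02, 2.5], [-1.34, 4.48], [0, 2.73], [-2.66, 2.66]. Speed limits (rad/s): [2.39, 2.39, 2.79, 3.14, 3.14, 3.14].

INTERFACE

Orientations are given as a unit quaternion [x, y, z, w].
In Python, from cell import * gives the robot as it stands.
- The arm moves only by the tool carry_out, never from a script. Its argument "increments" is a list that holds one entry, the list of rows, each a list of 7 numbers: the opening, from -1 (shut) to 1 (fully open), so that 0 is half open, then the shift along the world's x, y, z each as a share of 0.15 m, from -1 to 1, then the turn, a rotation vector about the world's x, y, z each as a share of 2 pi rad, from -1 to 1. A call has 1 to 20 rows; each row is the pose to reach, as a shift and turn from the pose commanded when the call began, turning the shorter way round; what a row does not reach only later rows make up. A row lasts 1/10 s, in which the tool goes at most 50 mm and 8.59 degrees, less where a joint would pass 70% of its speed; a pose out of reach is approached as far as the arm can. A call with a number of a shift or a turn outside -1 to 1 is refused whole. A call with a gripper value outside its range is refused whole. The fingers move at their own pace and stop on an object; the grip force is fixed at half the most. Time passes only in rows, so rows that repeat a pose let the fingers close. It gives the time, the measured TCP pose, the force, the opening and the grip force at its end, in the units of the state.
- observe(): the state, without advancing time (a new reading comes with each control period).
- capture(name): name is "scene" or "top"; returns (picture, depth): 480x640x3 uint8, red, green, blue; 480x640 float32, m along the optical axis (not along the pixel's ray), 0 where there is no reading.
- get_calibration(name): a dict with "K" (3x3 intrinsics, pixels), "camera_from_world" (4x4, takes a point from world to camera coordinates). Camera axes: x right, y down, z forward; pixel columns grow to the right and rows downward; lengths in m; the calibration is good to about 2 mm. A picture is of the moment at which its call begins. get_calibration takes no time and is no camera call.
- sign_off(): hands the job in; it is judged then, once.
The state is a dict: "time_s": time; "joint_positions": joint angles; "qvel": joint speeds; "joint_torque": joint torques, N m; "tcp_pos": TCP position; "orientation": TCP orientation; "wrist_force": force on the tool from outside, world axes, zero at the start; "wrist_torque": the same for the moment, N m; "gripper_width": finger opening in m; "grip_force": force on a finger pad.
Only numpy, scipy, OpenCV 4.12 (cv2) and the standard library are available. Lean on these libraries where they do the work, as an engineer would, in place of code of your own. Each camera call takes 0.05 s, during which the arm holds its last target. There are 200 camera calls.

TASK

The little blue specimen tray has drained upside down and has to be turned right way up. With the closed fingertips only, without gripping or lifting it off, push it by its long side nearest you along the worktop until it stops against the low front edge of the aluminium plate, then push that side up so that the tray tips up on the edge and flips over, to lie flat and wholly on the plate with its pockets up, and move the hand away. Leave the two cassettes beside it and everything else where it is.

Things in the scene. Friction and masses are not known exactly. Their poses are not given: they have to be found in the camera images.
- tray: Blue plastic tray, pockets down, 40 to 80 g: flat slab 56 (x) x 90 (y) x 5 mm; beneath it a rim 7 mm high. Origin: centre of the slab's plain outer face (with white grip lines near the lip). z points from that face to the pockets: straight down at the start (origin 12 mm above the worktop), straight up once flipped. x points away from the robot, along the plate's x within 0.2 rad.
- lip (a point): Middle of the slab's long side nearest the robot, at x = -28 mm, on the corner between side and pocket face: 7 mm above the worktop at the start, slab side above it up to 12 mm. The pocket rim spans x = -14 to +26 mm and y = -42 to +42 mm: the slab overhangs it by 14 mm on the robot's side (free space beneath) and by only 2 mm on the far side. Same axes as the tray.
- plate: Aluminium plate fixed on the worktop, 80 (x) x 122 (y) x 5 mm thick. Origin: on the worktop under its centre. +x is the direction to push the tray (away from the robot, turned up to 0.45 rad to the left). Front edge: a straight vertical 5 mm step at x = -40 mm. Black rail along the rear only (x = 34 to 40 mm, 10 mm high); the 74 mm in front of it are free.
- plate_edge (a point): Middle of the top of the plate's front edge, 5 mm above the worktop; same axes as the plate. The tray's far rim meets it when the tray's centre is 26 mm in front of it; the tray starts with its centre 42 to 58 mm in front and up to 8 mm aside. Friction is about 0.6 everywhere.
- yellow_block: Yellow tissue cassette with a pink wax block, 28 x 46 x 14 mm, loose on the worktop, about 70 mm to one side of the tray's centre; origin at the centre of its underside. Bystander.
- blue_block: Light blue tissue cassette with a cream wax block, 28 x 46 x 14 mm, loose, about 70 mm to the other side; origin at the centre of its underside. Bystander.
- brown_bottle: Brown dropper bottle, 36 mm wide, 98 mm tall, standing loose; origin at the centre of its foot. Bystander.
- loupe: Black round loupe, 44 mm across, 40 mm high, loose; origin at the centre of its foot. Bystander.
- marker: Red and white marker pen, 135 mm long (y), 13 mm thick, lying loose; origin at its middle on the underside. Bystander.

How it is judged:
By the outcome, as a careful person would: the job done as asked, in the order asked, and still so for the second after the job is handed in, with the robot touching nothing.
It also fails if it takes over 45 s, if anything falls off the work surface, if the arm or the gripper's body presses on something with over 40 N, if the wrist force passes 120 N, or if a joint passes its speed limit or range.

## Working session

There is one attempt and no reset: what is moved stays moved. The work goes in short steps, Python scripts to look and compute and a tool call to move; the robot and the scene stay as the last step left them, time stands still between calls to the robot, and variables do not carry over. Pictures are saved under pics/ and viewed, at most 10 in all, crops included, and the job is handed in when it is done.

Besides the shell and the picture viewer there is one more tool, called after "Call:" in YAML: its name, and indented under it one key for each argument. carry_out: Moves the arm, as the interface text tells. Shift numbers are shares of 0.15 m and turn numbers shares of 2 pi rad, none past 1 either way. Its arguments: {"type":"object","properties":{"increments":{"type":"array","items":{"type":"array","items":{"type":"array","items":{"type":"number","minimum":-1,"maximum":1}}}}},"required":["increments"]}

```bash
mkdir -p pics; python3 - <<'E'
from cell import *
import cv2,numpy as np
s=observe();print({k:np.round(v,3) for k,v in s.items()})
for n in("top","scene"):
    p,d=capture(n);cv2.imwrite(f"pics/{n}0.png",p[:,:,::-1]);np.save(f"{n}0.npy",d)
    c=get_calibration(n);print(n,np.round(c["K"],1).tolist(),np.round(c["camera_from_world"],3).tolist())
try: print(tip_extent)
except Exception as e: print(e)
E
ls
```

```text
{'time_s': np.float64(0.0), 'joint_positions': array([-1.282,  0.131,  1.489,  0.   ,  1.523, -0.085]), 'qvel': array([-0.001,  0.   , -0.   , -0.   ,  0.   ,  0.   ]), 'joint_torque': array([-1.0000e-03, -5.6940e+01, -5.0055e+01, -0.0000e+00,  1.5000e-02,
       -0.0000e+00]), 'tcp_pos': array([ 0.219, -0.558,  0.244]), 'orientation': array([ 0.983,  0.186, -0.   , -0.001]), 'wrist_force': array([-0.839, -0.698, -0.11 ]), 'wrist_torque': array([-0.   ,  0.024,  0.046]), 'grip_force': np.float64(0.0), 'gripper_width': np.float64(0.086)}
top [[611.0, 0.0, 317.8], [0.0, 611.0, 242.4], [0.0, 0.0, 1.0]] [[-0.024, -1.0, -0.011, 0.205], [-0.982, 0.025, -0.185, 0.508], [0.185, 0.006, -0.983, 1.174], [0.0, 0.0, 0.0, 1.0]]
scene [[542.8, 0.0, 324.7], [0.0, 542.8, 242.7], [0.0, 0.0, 1.0]] [[0.811, -0.585, -0.003, -0.336], [-0.52, -0.717, -0.464, 0.42], [0.269, 0.378, -0.886, 0.684], [0.0, 0.0, 0.0, 1.0]]
0.014
pics
scene0.npy
top0.npy
```

View pics/top0.png

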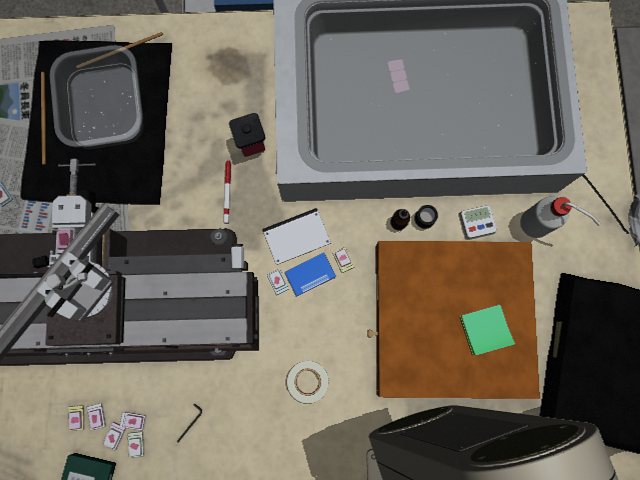

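View pics/scene0.png

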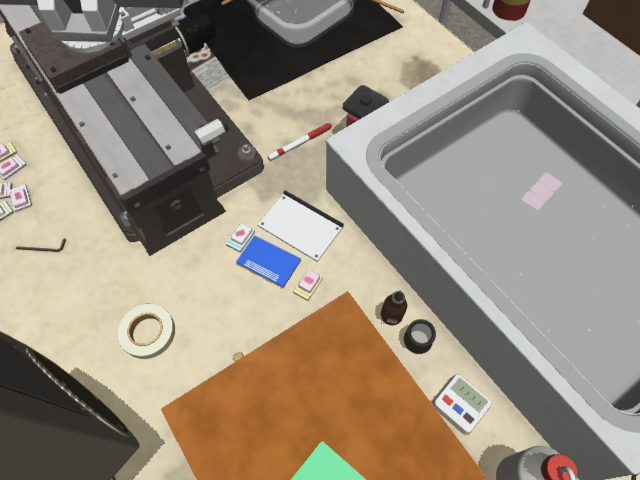

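The tray is at about (311,274) in the top view with the plate behind it at (297,236). The cassettes are at (278,280) and (344,259), and the microtome is on the left. Next I fit the outlines.

```bash
cat > h.py <<'E'
import numpy as np,cv2
from cell import *
def ray(n,uv,z):
    c=get_calibration(n);K=np.array(c["K"]);T=np.array(c["camera_from_world"]);R=T[:3,:3];o=-R.T@T[:3,3]
    uv=np.atleast_2d(np.array(uv,float));d=np.c_[uv,np.ones(len(uv))]@np.linalg.inv(K).T@R
    return (o+d*((z-o[2])/d[:,2])[:,None])
def depthpts(n,d):
    c=get_calibration(n);K=np.array(c["K"]);T=np.array(c["camera_from_world"]);v,u=np.mgrid[:480,:640]
    P=np.stack([(u-K[0,2])/K[0,0]*d,(v-K[1,2])/K[1,1]*d,d],-1);return (P-T[:3,3])@T[:3,:3]
def fit(n,mask,z):
    m=mask.astype(np.uint8);k,l,s,_=cv2.connectedComponentsWithStats(m);i=1+np.argmax(s[1:,4])
    c=max(cv2.findContours((l==i).astype(np.uint8),0,1)[0],key=len)[:,0]
    w=ray(n,c,z)[:,:2];r=cv2.minAreaRect((w*1000).astype(np.float32));return r,(l==i)
E
python3 - <<'E'
from h import *
for n,(x0,x1,y0,y1) in {"top":(255,365,195,305),"scene":(220,360,180,305)}.items():
    im=cv2.imread(f"pics/{n}0.png");d=np.load(f"{n}0.npy");W=depthpts(n,d)
    roi=np.zeros((480,640),bool);roi[y0:y1,x0:x1]=1
    h=cv2.cvtColor(im,cv2.COLOR_BGR2HSV)
    b=roi&(h[...,0]>100)&(h[...,0]<125)&(h[...,1]>90)
    b=cv2.morphologyEx(b.astype(np.uint8),cv2.MORPH_CLOSE,np.ones((7,7)))>0
    r,m=fit(n,b,.012);print(n,"tray",np.round(r[0],1),np.round(r[1],1),round(r[2],1),"z",np.median(W[m][:,2]))
    print(np.round(cv2.boxPoints(r),1).tolist())
    g=roi&(h[...,1]<25)&(h[...,2]>170)
    r,m=fit(n,g,.005);print("plate",np.round(r[0],1),np.round(r[1],1),round(r[2],1),"z",np.median(W[m][:,2]))
    print(np.round(cv2.boxPoints(r),1).tolist())
    cv2.imwrite(f"pics/{n}c.png",cv2.resize(im[y0:y1,x0:x1],None,fx=4.5,fy=4.5,interpolation=2))
d=np.load("top0.npy");W=depthpts("top",d)
for nm,(u,v) in dict(mtome=(238,257),mt2=(220,238),mt3=(250,300),board=(385,250),boardin=(440,320),sink=(300,185),bottle=(400,218),tape=(292,382),ground=(330,330)).items(): print(nm,np.round(W[v,u],3))
E
```

```text
top tray [454.9 210.3] [55.3 89.8] 25.4 z 0.011273015401661425
[[410.6000061035156, 238.89999389648438], [449.20001220703125, 157.8000030517578], [499.20001220703125, 181.60000610351562], [460.6000061035156, 262.70001220703125]]
plate [533.8 236.1] [ 72.9 122.3] 20.4 z 0.004394200060024674
[[478.29998779296875, 280.70001220703125], [521.0, 166.10000610351562], [589.2999877929688, 191.5], [546.5999755859375, 306.1000061035156]]
scene tray [453.3 209.1] [55.4 89.8] 25.3 z 0.011904804200700907
[[409.1000061035156, 237.89999389648438], [447.5, 156.6999969482422], [497.6000061035156, 180.39999389648438], [459.20001220703125, 261.6000061035156]]
plate [532.5 235.7] [ 74.  122.4] 20.4 z 0.00495632234681721
[[476.5, 280.20001220703125], [519.2000122070312, 165.5], [588.5, 191.3000030517578], [545.7999877929688, 306.0]]
mtome [0.46  0.329 0.214]
mt2 [0.527 0.389 0.05 ]
mt3 [0.387 0.311 0.196]
board [0.287 0.185 1.25 ]
boardin [ 0.352 -0.037  0.072]
sink [0.609 0.223 0.133]
bottle [0.553 0.029 0.072]
tape [0.241 0.25  0.015]
ground [ 0.341  0.173 -0.002]
```

View pics/topc.png

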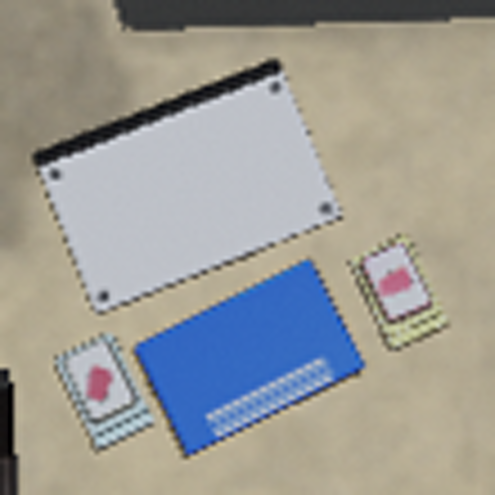

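Call:
carry_out:
  increments:
    - [[-1,0.3,0.25,0,0,0,0],[-1,0.6,0.5,0,0,0,0],[-1,0.9,0.75,0,0,0,0],[-1,1,1,0,0,0,0],[-1,1,1,0,0,0,0]]

```text
time_s: 0.6
tcp_pos: [0.3714, -0.4048, 0.2448]
orientation: [0.982, 0.188, 0.0, -0.001]
wrist_force: [-0.9, -1.8, 0.4]
gripper_width: 0.0124
grip_force: 0.0
```

```bash
python3 - <<'E'
from h import *
W=depthpts("top",np.load("top0.npy"))
for x in np.arange(.2,.6,.04):
    for nm,s in (("left",(W[...,1]>.2)),("right",(W[...,1]<.2)&(W[...,1]>-.2))):
        m=s&(abs(W[...,0]-x)<.02)&(W[...,2]>.06)&(W[...,2]<.4)
        if m.sum(): print(round(x,2),nm,"ymin %.3f ymax %.3f"%(W[m][:,1].min(),W[m][:,1].max()),"zmax %.3f"%W[m][:,2].max())
E
```

```text
0.2 right ymin -0.200 ymax 0.109 zmax 0.400
0.24 right ymin -0.200 ymax 0.085 zmax 0.079
0.28 left ymin 0.551 ymax 0.709 zmax 0.258
0.28 right ymin -0.200 ymax 0.083 zmax 0.110
0.32 left ymin 0.301 ymax 0.796 zmax 0.274
0.32 right ymin -0.200 ymax 0.081 zmax 0.110
0.36 left ymin 0.307 ymax 0.750 zmax 0.328
0.36 right ymin -0.200 ymax 0.081 zmax 0.102
0.4 left ymin 0.307 ymax 0.751 zmax 0.400
0.4 right ymin -0.200 ymax 0.079 zmax 0.080
0.44 left ymin 0.302 ymax 0.764 zmax 0.328
0.44 right ymin -0.200 ymax 0.078 zmax 0.079
0.48 left ymin 0.321 ymax 0.710 zmax 0.303
0.48 right ymin -0.200 ymax 0.077 zmax 0.080
0.52 left ymin 0.393 ymax 0.711 zmax 0.302
0.52 right ymin -0.194 ymax 0.074 zmax 0.079
0.56 left ymin 0.540 ymax 0.655 zmax 0.263
0.56 right ymin 0.013 ymax 0.033 zmax 0.101
```

Call:
carry_out:
  increments:
    - [[-1,0.05,0.33,0,0,0,0],[-1,0.1,0.66,0,0,0,0],[-1,0.1,1,0,0,0,0],[-1,0.1,1,0,0,0,0]]

```text
time_s: 1.0
tcp_pos: [0.3839, -0.254, 0.2446]
orientation: [0.982, 0.188, -0.0, -0.001]
wrist_force: [0.5, -1.5, 0.9]
gripper_width: 0.0003
grip_force: 0.0
```

Call:
carry_out:
  increments:
    - [[-1,0.05,0.33,0,0,0,0],[-1,0.1,0.66,0,0,0,0],[-1,0.1,1,0,0,0,0],[-1,0.1,1,0,0,0,0]]

```text
time_s: 1.4
tcp_pos: [0.3992, -0.1043, 0.2452]
orientation: [0.982, 0.188, 0.0, -0.001]
wrist_force: [0.6, -1.0, -0.5]
gripper_width: -0.0004
grip_force: 0.0
```

Call:
carry_out:
  increments:
    - [[-1,0,0.33,0,0,0,0],[-1,0,0.66,0,0,0,0],[-1,0,1,0,0,0,0],[-1,0,1,0,0,0,0]]

```text
time_s: 1.8
tcp_pos: [0.3988, 0.046, 0.2453]
orientation: [0.982, 0.189, 0.0, -0.001]
wrist_force: [0.4, -0.9, 0.8]
gripper_width: -0.0002
grip_force: 0.0
```

Call:
carry_out:
  increments:
    - [[-1,0,0.33,0,0,0,0],[-1,0,0.66,0,0,0,0],[-1,0,0.96,0,0,0,0],[-1,0,0.96,0,0,0,0]]

```text
time_s: 2.2
tcp_pos: [0.399, 0.1887, 0.245]
orientation: [0.982, 0.188, -0.0, -0.001]
wrist_force: [-0.1, 0.2, -0.4]
gripper_width: -0.0003
grip_force: 0.0
```

```bash
python3 - <<'E'
from h import *
from scipy.spatial.transform import Rotation as R
s=observe();print({k:np.round(s[k],4) for k in("joint_positions","tcp_pos","orientation","wrist_force")})
y=np.radians(20.4);t=np.radians(12)
ux=np.array([np.cos(y),np.sin(y),0]);Z=np.sin(t)*ux-np.cos(t)*np.array([0,0,1]);X=np.cos(t)*ux+np.sin(t)*np.array([0,0,1])
G=R.from_matrix(np.c_[X,np.cross(Z,X),Z])
print((G*R.from_quat(s["orientation"]).inv()).as_rotvec()/(2*np.pi), (np.array([.4015,.1891,.06])-s["tcp_pos"])/.15)
E
```

```text
{'joint_positions': array([ 3.2450e-01, -3.1280e-01,  1.9050e+00,  1.2000e-03,  1.5495e+00,
        1.5170e+00]), 'tcp_pos': array([0.399 , 0.1887, 0.245 ]), 'orientation': array([ 9.822e-01,  1.880e-01, -1.000e-04, -6.000e-04]), 'wrist_force': array([-0.1009,  0.1557, -0.4011])}
[ 0.01178387 -0.03118681 -0.00354481] [ 0.01664909  0.00264052 -1.23364787]
```

Call:
carry_out:
  increments:
    - [[-1,0,0,-0.3,0.006,-0.016,-0.002],[-1,0.01,0,-0.6,0.0118,-0.0312,-0.0035],[-1,0.017,0.003,-0.9,0.0118,-0.0312,-0.0035],[-1,0.017,0.003,-1,0.0118,-0.0312,-0.0035],[-1,0.017,0.003,-1,0.0118,-0.0312,-0.0035]]

```text
time_s: 2.7
tcp_pos: [0.3996, 0.1834, 0.0918]
orientation: [0.98, 0.173, 0.1, -0.017]
wrist_force: [-0.4, -0.1, 1.2]
gripper_width: 0.0001
grip_force: 0.0
```

Call:
carry_out:
  increments:
    - [[-1,0,0,-0.2,0,0,0],[-1,0,0,-0.4,0,0,0],[-1,0,0,-0.46,0,0,0],[-1,0,0,-0.46,0,0,0],[-1,0,0,-0.46,0,0,0]]

```text
time_s: 3.2
tcp_pos: [0.4031, 0.1859, 0.028]
orientation: [0.979, 0.174, 0.104, -0.018]
wrist_force: [0.4, -0.3, -0.3]
gripper_width: -0.0001
grip_force: 0.0
```

```bash
python3 - <<'E'
from h import *
p,d=capture("scene");cv2.imwrite("pics/s1.png",cv2.resize(p[140:330,190:390,::-1],None,fx=3,fy=3,interpolation=2))
s=observe();print({k:np.round(s[k],4) for k in("tcp_pos","orientation","wrist_force")})
E
```

```text
{'tcp_pos': array([0.4034, 0.1861, 0.0284]), 'orientation': array([ 0.9791,  0.1739,  0.1044, -0.0183]), 'wrist_force': array([0.8373, 0.5947, 0.5816])}
```

View pics/s1.png

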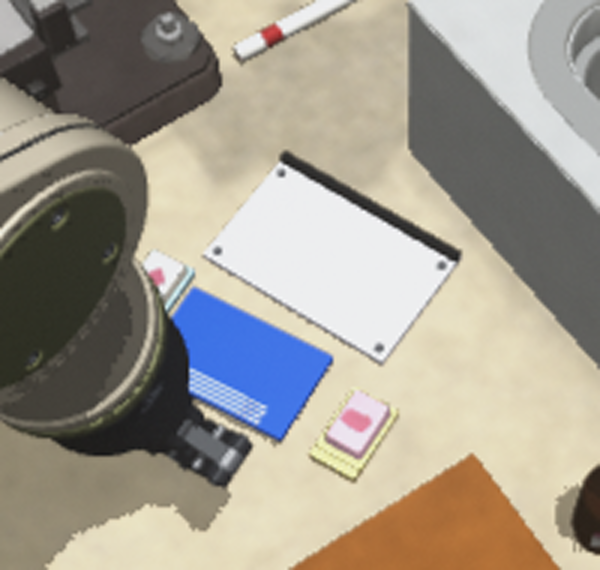

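Seen from the side: closed fingertips near pixel (215,455) of the crop, just behind the lip side; everything undisturbed. Lower to working height.

Call:
carry_out:
  increments:
    - [[-1,-0.007,0.02,-0.04,0,0,0],[-1,-0.007,0.02,-0.074,0,0,0],[-1,-0.007,0.02,-0.074,0,0,0],[-1,-0.007,0.02,-0.074,0,0,0]]

```text
time_s: 3.65
tcp_pos: [0.4007, 0.1891, 0.0153]
orientation: [0.979, 0.174, 0.103, -0.018]
wrist_force: [1.5, 1.0, 1.0]
gripper_width: -0.0001
grip_force: 0.5
```

Call:
carry_out:
  increments:
    - [[-1,0,0,0.012,0,0,0],[-1,0.025,0.009,0.012,0,0,0],[-1,0.05,0.019,0.012,0,0,0],[-1,0.075,0.028,0.012,0,0,0],[-1,0.094,0.035,0.012,0,0,0],[-1,0.112,0.042,0.012,0,0,0],[-1,0.131,0.049,0.012,0,0,0],[-1,0.15,0.056,0.012,0,0,0],[-1,0.169,0.063,0.012,0,0,0],[-1,0.187,0.07,0.012,0,0,0],[-1,0.187,0.07,0.012,0,0,0]]

```text
time_s: 4.75
tcp_pos: [0.4291, 0.1995, 0.0171]
orientation: [0.979, 0.174, 0.103, -0.018]
wrist_force: [0.4, -1.0, 0.4]
gripper_width: 0.0001
grip_force: 0.0
```

```bash
cat > look.py <<'E'
import sys
from h import *
p,d=capture("scene");cv2.imwrite(f"pics/{sys.argv[1]}.png",cv2.resize(p[160:310,210:360,::-1],None,fx=4,fy=4,interpolation=2))
s=observe();print({k:np.round(s[k],4) for k in("tcp_pos","wrist_force")})
r=(s["tcp_pos"]-[.4987,.2231,0])*1000;print("s,l,z",r[0]*.937+r[1]*.349,-.349*r[0]+.937*r[1],r[2])
im=p[:,:,::-1];h=cv2.cvtColor(np.ascontiguousarray(im),cv2.COLOR_BGR2HSV);b=(h[...,0]>100)&(h[...,0]<125)&(h[...,1]>90);b[:180]=0;b[305:]=0;b[:,:225]=0;b[:,360:]=0
b=cv2.morphologyEx(b.astype(np.uint8),cv2.MORPH_CLOSE,np.ones((7,7)))
r,m=fit("scene",b,.012);print("blue(z12)",np.round(cv2.boxPoints(r),1).tolist(),r)
print("z pct",np.percentile(depthpts("scene",d)[m][:,2],[5,50,95]))
E
python3 look.py s2
```

```text
{'tcp_pos': array([0.4289, 0.1995, 0.0171]), 'wrist_force': array([ 0.206 , -0.3899, -0.9786])}
s,l,z -73.642024332628 2.209165008529471 17.06560231342741
blue(z12) [[423.29998779296875, 244.10000610351562], [459.20001220703125, 161.3000030517578], [510.6000061035156, 183.5], [474.70001220703125, 266.3999938964844]] ((466.96240234375, 213.825439453125), (56.03560256958008, 90.2891845703125), 23.430208206176758)
z pct [0.00955138 0.01193587 0.01487856]
```

View pics/s2.png

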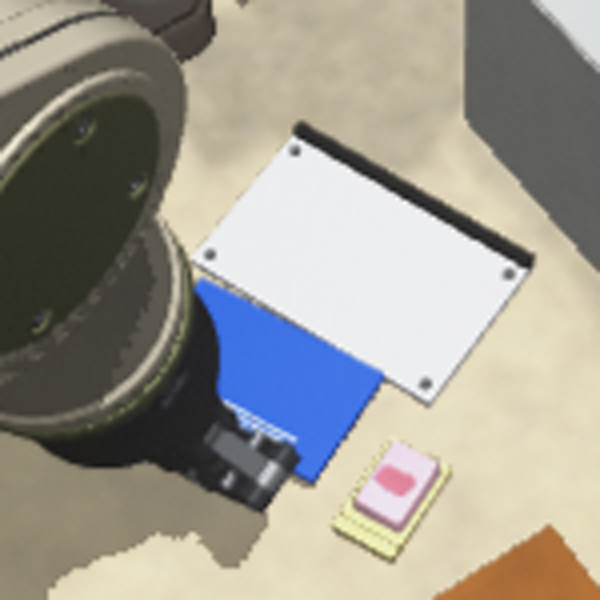

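Tray now right corner at (383,375) nearly at the plate edge, about 6 mm left, finger on the lip side. Push on in small steps.

Call:
carry_out:
  increments:
    - [[-1,0.0125,0.005,0,0,0,0],[-1,0.025,0.009,0,0,0,0],[-1,0.031,0.012,0,0,0,0],[-1,0.0375,0.014,0,0,0,0],[-1,0.0375,0.014,0,0,0,0]]

```text
time_s: 5.3
tcp_pos: [0.4336, 0.2014, 0.0166]
orientation: [0.979, 0.174, 0.102, -0.018]
wrist_force: [-3.4, -0.1, 2.6]
gripper_width: -0.0001
grip_force: 2.3
```

Call:
carry_out:
  increments:
    - [[-1,0.006,0.0023,0,0,0,0],[-1,0.006,0.0023,0,0,0,0]]

```text
time_s: 5.5
tcp_pos: [0.4338, 0.2016, 0.0163]
orientation: [0.979, 0.174, 0.101, -0.018]
wrist_force: [-8.0, -1.6, 5.5]
gripper_width: 0.0004
grip_force: 3.9
```

Call:
carry_out:
  increments:
    - [[-1,0.006,0.0023,0,0,0,0],[-1,0.006,0.0023,0,0,0,0]]

```text
time_s: 5.7
tcp_pos: [0.4341, 0.2019, 0.0161]
orientation: [0.979, 0.174, 0.101, -0.018]
wrist_force: [-11.8, -2.0, 7.3]
gripper_width: -0.0001
grip_force: 5.5
```

The tray has stopped against the edge: the tip is at −54 mm as expected, and contact force is building. Now start lifting along the arc.

Call:
carry_out:
  increments:
    - [[-1,0.0005,0.0002,0.008,0,0,0],[-1,0.001,0.0004,0.016,0,0,0],[-1,0.0016,0.0006,0.024,0,0,0],[-1,0.0024,0.0009,0.0313,0,0,0],[-1,0.0035,0.0013,0.039,0,0,0],[-1,0.0046,0.0017,0.047,0,0,0],[-1,0.006,0.0022,0.055,0,0,0],[-1,0.0073,0.0027,0.0623,0,0,0],[-1,0.0073,0.0027,0.0623,0,0,0]]

```text
time_s: 6.6
tcp_pos: [0.4361, 0.2026, 0.0258]
orientation: [0.979, 0.174, 0.102, -0.018]
wrist_force: [-5.5, 1.5, 1.6]
gripper_width: 0.0
grip_force: 2.3
```

```bash
python3 look.py s3
```

```text
{'tcp_pos': array([0.4361, 0.2026, 0.0257]), 'wrist_force': array([-5.7703,  1.7556,  0.3901])}
s,l,z -65.81258799385658 2.6531913245759142 25.728537467162564
blue(z12) [[434.6000061035156, 249.0], [465.8999938964844, 165.10000610351562], [514.9000244140625, 183.39999389648438], [483.6000061035156, 267.29998779296875]] ((474.7704162597656, 216.1982421875), (52.25518035888672, 89.50245666503906), 20.47412109375)
z pct [0.01070972 0.01522753 0.02086843]
```

View pics/s3.png

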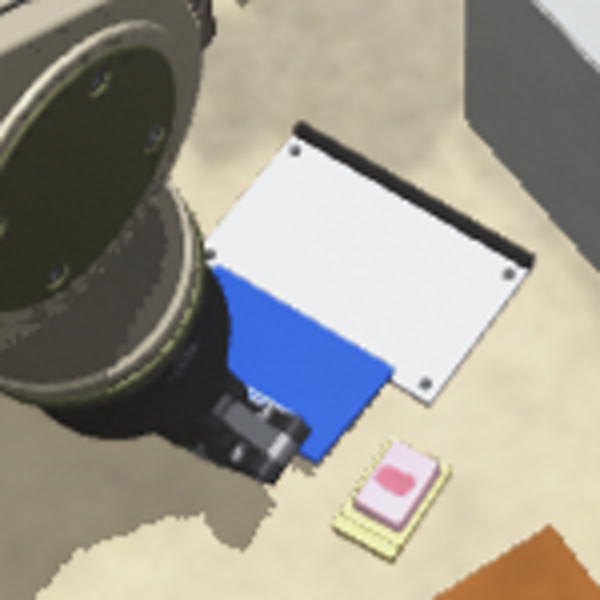

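The lip is lifted about 10° (heights 11→21 mm) and the yaw is aligned with the plate. Carry on up to about 30°.

Call:
carry_out:
  increments:
    - [[-1,0.0034,0.0013,0.0153,0,0,0],[-1,0.0075,0.0028,0.0303,0,0,0],[-1,0.0122,0.0045,0.0453,0,0,0],[-1,0.0175,0.0065,0.06,0,0,0],[-1,0.023,0.0086,0.0743,0,0,0],[-1,0.0294,0.011,0.0883,0,0,0],[-1,0.0363,0.0135,0.102,0,0,0],[-1,0.0438,0.0163,0.1157,0,0,0],[-1,0.05,0.0186,0.1157,0,0,0]]

```text
time_s: 7.55
tcp_pos: [0.4444, 0.2057, 0.0441]
orientation: [0.979, 0.174, 0.103, -0.018]
wrist_force: [-12.7, 0.8, 7.5]
gripper_width: -0.0001
grip_force: 6.9
```

```bash
python3 look.py s4
```

```text
{'tcp_pos': array([0.4441, 0.2056, 0.0439]), 'wrist_force': array([-9.9056,  0.3943,  6.1098])}
s,l,z -57.219606897387145 2.664399817763208 43.912696790480275
blue(z12) [[452.8999938964844, 243.0], [479.70001220703125, 171.10000610351562], [516.0999755859375, 184.60000610351562], [489.20001220703125, 256.6000061035156]] ((484.4748840332031, 213.8162078857422), (38.772438049316406, 76.82357025146484), 20.448888778686523)
z pct [0.01145222 0.02154515 0.03924151]
```

View pics/s4.png

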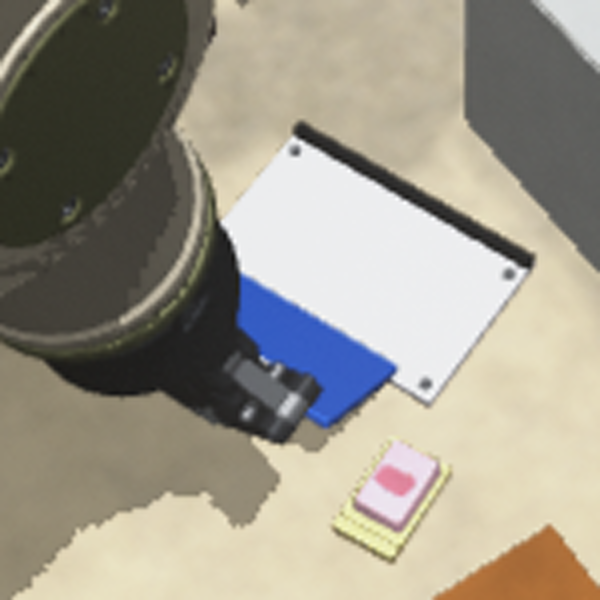

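Call:
carry_out:
  increments:
    - [[-1,-0.006,-0.0023,0.015,0,0,0],[-1,0.0044,0.0016,0.0327,0,0,0],[-1,0.0135,0.005,0.045,0,0,0],[-1,0.023,0.0086,0.0567,0,0,0],[-1,0.0335,0.0125,0.068,0,0,0],[-1,0.0438,0.0163,0.0794,0,0,0],[-1,0.055,0.0205,0.09,0,0,0],[-1,0.0663,0.0247,0.1,0,0,0]]

```text
time_s: 8.4
tcp_pos: [0.4548, 0.2091, 0.0588]
orientation: [0.979, 0.174, 0.103, -0.018]
wrist_force: [-0.3, 0.4, 0.2]
gripper_width: -0.0002
grip_force: 0.0
```

```bash
python3 look.py s5
```

```text
{'tcp_pos': array([0.4552, 0.2093, 0.0592]), 'wrist_force': array([0.4873, 0.0265, 1.395 ])}
s,l,z -45.60997265585337 2.232644712096036 59.154158034436996
blue(z12) [[427.6000061035156, 245.8000030517578], [459.6000061035156, 161.6999969482422], [512.0999755859375, 181.60000610351562], [480.0, 265.79998779296875]] ((469.8230895996094, 213.7440948486328), (56.138572692871094, 90.06957244873047), 20.84353256225586)
z pct [0.00929316 0.01193117 0.01460292]
```

View pics/s5.png

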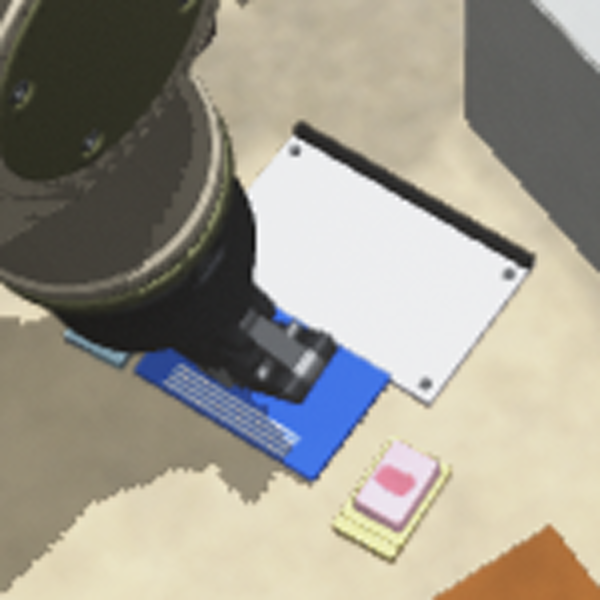

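At about 35° the lip slipped off and the tray fell back flat, aligned and 3 mm short of the edge, with the cassettes unaffected. On the retry I'll increase the tool tilt while lifting so the tip hooks under the lip. First I'll back off and test the extra tilt in free space.

Call:
carry_out:
  increments:
    - [[-1,-0.1,-0.037,0.1,0,0,0],[-1,-0.27,-0.1,0.133,0.008,-0.022,0],[-1,-0.27,-0.1,0.133,0.016,-0.044,0],[-1,-0.27,-0.1,0.133,0.0223,-0.0598,0],[-1,-0.27,-0.1,0.133,0.0223,-0.0598,0],[-1,-0.27,-0.1,0.133,0.0223,-0.0598,0]]

```text
time_s: 9.05
tcp_pos: [0.4456, 0.2115, 0.087]
orientation: [0.943, 0.167, 0.283, -0.049]
wrist_force: [-0.9, 0.3, -0.6]
gripper_width: 0.0002
grip_force: 0.0
```

```bash
cat > st.py <<'E'
from h import *
s=observe();print({k:np.round(s[k],4) for k in("joint_positions","tcp_pos","wrist_force")})
r=(s["tcp_pos"]-[.4987,.2231,0])*1000
from scipy.spatial.transform import Rotation as R
M=R.from_quat(s["orientation"]).as_matrix();u=np.array([.937,.349,0])
for e in(11,-11):
    c=r+M@[e,0,14];print("corner s,l,z",c@u,c@[-.349,.937,0],c[2])
print("tilt",np.degrees(np.arcsin(M[:,2]@u)),"yaw",np.degrees(np.arctan2(M[1,0],M[0,0])),"zlat",M[:,2]@[-.349,.937,0])
E
python3 st.py
```

```text
{'joint_positions': array([ 0.3352, -0.5761,  2.4967,  0.0094,  0.6396,  1.5499]), 'tcp_pos': array([0.4456, 0.2115, 0.087 ]), 'wrist_force': array([-0.9265,  0.2812, -0.627 ])}
corner s,l,z -36.90820975181959 7.541345667569617 81.33160514586469
corner s,l,z -55.290020557805605 7.641228463360554 69.24767698389681
tilt 33.310672780721305 yaw 20.117287302294308 zlat -0.0061124253406731905
```

Call:
carry_out:
  increments:
    - [[-1,0,0,0,-0.008,0.022,0],[-1,0,0,0,-0.016,0.044,0],[-1,0,0,0,-0.0223,0.0598,0],[-1,0,0,0,-0.0223,0.0598,0],[-1,0,0,0,-0.0223,0.0598,0]]

```text
time_s: 9.55
tcp_pos: [0.4441, 0.2108, 0.0841]
orientation: [0.981, 0.174, 0.087, -0.013]
wrist_force: [0.4, -1.0, -0.4]
gripper_width: 0.0001
grip_force: 0.0
```

```bash
python3 st.py
```

```text
{'joint_positions': array([ 0.3413, -0.1888,  2.1167, -0.0041,  1.038 ,  1.5627]), 'tcp_pos': array([0.4441, 0.2108, 0.0841]), 'wrist_force': array([ 0.3846, -0.9955, -0.4097])}
corner s,l,z -42.22500639644463 7.387544887974389 72.227727434416
corner s,l,z -63.8837902333672 7.4930262676831125 68.383506403814
tilt 10.060432338180739 yaw 20.149580700713493 zlat -0.006165563082554493
```

```bash
cat > plan.py <<'E'
from h import *
from scipy.spatial.transform import Rotation as R
y=np.radians(20.4);UX=np.array([np.cos(y),np.sin(y),0]);UY=np.array([-np.sin(y),np.cos(y),0]);UZ=np.array([0,0,1.]);E0=np.array([.4987,.2231,0])
def pose(s,l,z,t):
    t=np.radians(t);Z=np.sin(t)*UX-np.cos(t)*UZ;X=np.cos(t)*UX+np.sin(t)*UZ
    c=E0+(s*UX+l*UY+z*UZ)/1000
    return c-.011*X-.014*Z,R.from_matrix(np.c_[X,np.cross(Z,X),Z])
def plan(rows,base=None):
    st=observe();p0,R0=(st["tcp_pos"],R.from_quat(st["orientation"])) if base is None else pose(*base)
    for r in rows:
        p,G=pose(*r);w=(G*R0.inv()).as_rotvec()/(2*np.pi);print(str(np.round(np.r_[-1,(p-p0)/.15,w],4).tolist())+",")
E
python3 -c "
from plan import *
plan([(-55,4,55,12),(-68,1.5,40,13),(-68,1.5,40,13),(-68,1.5,15,13),(-68,1.5,7,13),(-68,1.5,7,13),(-68,1.5,7,13)])"
```

```text
[-1.0, -0.0741, -0.0525, -0.1179, 0.0026, -0.0048, 0.0009],
[-1.0, -0.1508, -0.0987, -0.2195, 0.0036, -0.0074, 0.0009],
[-1.0, -0.1508, -0.0987, -0.2195, 0.0036, -0.0074, 0.0009],
[-1.0, -0.1508, -0.0987, -0.3862, 0.0036, -0.0074, 0.0009],
[-1.0, -0.1508, -0.0987, -0.4395, 0.0036, -0.0074, 0.0009],
[-1.0, -0.1508, -0.0987, -0.4395, 0.0036, -0.0074, 0.0009],
[-1.0, -0.1508, -0.0987, -0.4395, 0.0036, -0.0074, 0.0009],
```

Call:
carry_out:
  increments:
    - [[-1,-0.074,-0.0525,-0.118,0.0026,-0.0048,0.0009],[-1,-0.151,-0.099,-0.22,0.0036,-0.0074,0.0009],[-1,-0.151,-0.099,-0.22,0.0036,-0.0074,0.0009],[-1,-0.151,-0.099,-0.386,0.0036,-0.0074,0.0009],[-1,-0.151,-0.099,-0.44,0.0036,-0.0074,0.0009],[-1,-0.151,-0.099,-0.44,0.0036,-0.0074,0.0009],[-1,-0.151,-0.099,-0.44,0.0036,-0.0074,0.0009]]

```text
time_s: 10.25
tcp_pos: [0.4227, 0.1965, 0.0205]
orientation: [0.978, 0.176, 0.113, -0.02]
wrist_force: [0.6, 0.4, 0.4]
gripper_width: 0.0
grip_force: 0.0
```

```bash
python3 st.py; python3 -c "
from plan import *
plan([(-64,1.5,5.8,13),(-60,1.5,5.8,13),(-58,1.5,5.8,13),(-56,1.5,5.8,13),(-54.5,1.5,5.8,13),(-53.5,1.5,5.8,13),(-53,1.5,5.8,13)])"
```

```text
{'joint_positions': array([ 0.3188, -0.2025,  2.2694,  0.0111,  0.8451,  1.5269]), 'tcp_pos': array([0.4227, 0.1965, 0.0205]), 'wrist_force': array([0.6184, 0.3664, 0.3589])}
corner s,l,z -66.62725028307696 1.5674505908726741 9.358251808021409
corner s,l,z -88.0466613679583 1.5719505459683425 4.347936221395113
tilt 13.16260229028296 yaw 20.416580008839304 zlat -0.0003251335463142446
[-1.0, 0.0167, 0.006, -0.0235, -0.0001, 0.0004, -0.0],
[-1.0, 0.0417, 0.0153, -0.0235, -0.0001, 0.0004, -0.0],
[-1.0, 0.0542, 0.0199, -0.0235, -0.0001, 0.0004, -0.0],
[-1.0, 0.0667, 0.0246, -0.0235, -0.0001, 0.0004, -0.0],
[-1.0, 0.0761, 0.0281, -0.0235, -0.0001, 0.0004, -0.0],
[-1.0, 0.0824, 0.0304, -0.0235, -0.0001, 0.0004, -0.0],
[-1.0, 0.0855, 0.0315, -0.0235, -0.0001, 0.0004, -0.0],
```

Call:
carry_out:
  increments:
    - [[-1,0.01,0.0037,-0.008,0,0,0],[-1,0.01,0.0037,-0.008,0,0,0]]

```text
time_s: 10.45
tcp_pos: [0.4247, 0.1972, 0.0195]
orientation: [0.978, 0.176, 0.113, -0.02]
wrist_force: [-0.4, -0.9, 0.6]
gripper_width: -0.0002
grip_force: 0.0
```

```bash
python3 st.py
```

```text
{'joint_positions': array([ 0.3189, -0.1943,  2.2649,  0.011 ,  0.8403,  1.5269]), 'tcp_pos': array([0.4247, 0.1972, 0.0195]), 'wrist_force': array([-0.3685, -0.8661,  0.6024])}
corner s,l,z -64.44144570996654 1.5117925839708055 8.36433516332834
corner s,l,z -85.85547613736688 1.5153639452257928 3.331066357415761
tilt 13.223993832783993 yaw 20.419061547217364 zlat -0.0003934648065646135
```

Call:
carry_out:
  increments:
    - [[-1,0,0,-0.0173,0,0,0],[-1,0.0125,0.0047,-0.0173,0,0,0],[-1,0.0312,0.0116,-0.0173,0,0,0],[-1,0.0437,0.0163,-0.0173,0,0,0],[-1,0.0562,0.021,-0.0173,0,0,0],[-1,0.065,0.0242,-0.0173,0,0,0],[-1,0.069,0.0257,-0.0173,0,0,0],[-1,0.069,0.0257,-0.0173,0,0,0]]

```text
time_s: 11.25
tcp_pos: [0.4342, 0.2007, 0.0159]
orientation: [0.978, 0.176, 0.112, -0.02]
wrist_force: [0.2, -0.2, 0.4]
gripper_width: -0.0001
grip_force: 0.1
```

```bash
python3 st.py
```

```text
{'joint_positions': array([ 0.3198, -0.153 ,  2.2369,  0.0109,  0.8287,  1.528 ]), 'tcp_pos': array([0.4342, 0.2007, 0.0159]), 'wrist_force': array([ 0.188 , -0.1501,  0.4328])}
corner s,l,z -54.40451144412579 1.5224881167543058 4.768279276704874
corner s,l,z -75.82743991329296 1.528114914481093 -0.22697078955168593
tilt 13.122314932292735 yaw 20.41356823646809 zlat -0.0003216124046233195
```

Call:
carry_out:
  increments:
    - [[-1,0.007,0.0026,0.003,0,0,0],[-1,0.0125,0.0047,0.003,0,0,0],[-1,0.0125,0.0047,0.003,0,0,0]]

```text
time_s: 11.55
tcp_pos: [0.4352, 0.2012, 0.0159]
orientation: [0.978, 0.176, 0.112, -0.02]
wrist_force: [-6.6, -1.2, 4.7]
gripper_width: -0.0002
grip_force: 2.9
```

```bash
python3 st.py; python3 - <<'E'
from plan import *
# command base: corner s,z nominal; lift with tilt ramp. lip(theta)
def corner(th,t,g,f):
    a=np.radians(th);return (-54*np.cos(a)+2*np.sin(a)+g*np.tan(np.radians(t))+f,1.5,5+54*np.sin(a)+2*np.cos(a)-g,t)
b=(-52.4,1.5,5.2,13)
rows=[corner(th,t,1.8,1.2) for th,t in((2,13),(4,13),(6,15),(8,18),(10,21),(12,24),(14,26),(15,26),(15,26))]
plan(rows,b)
E
```

```text
{'joint_positions': array([ 0.3202, -0.1479,  2.232 ,  0.011 ,  0.8305,  1.5282]), 'tcp_pos': array([0.4352, 0.2012, 0.0159]), 'wrist_force': array([-6.608 , -1.1756,  4.6921])}
corner s,l,z -53.300823964475015 1.6719460859495114 4.78123955848922
corner s,l,z -74.73333349313963 1.6775235954043417 -0.1727314563347644
tilt 13.011968564223888 yaw 20.413706726749652 zlat -9.407406292521065e-05
[-1.0, 0.0007, 0.0003, 0.0126, 0.0, 0.0, 0.0],
[-1.0, 0.0018, 0.0007, 0.0251, 0.0, 0.0, 0.0],
[-1.0, 0.0013, 0.0005, 0.0343, 0.0019, -0.0052, 0.0],
[-1.0, 0.0004, 0.0002, 0.0416, 0.0048, -0.013, -0.0],
[-1.0, 0.0002, 0.0001, 0.0487, 0.0077, -0.0208, -0.0],
[-1.0, 0.0008, 0.0003, 0.0555, 0.0107, -0.0286, -0.0],
[-1.0, 0.0026, 0.001, 0.064, 0.0126, -0.0338, 0.0],
[-1.0, 0.0042, 0.0016, 0.07, 0.0126, -0.0338, 0.0],
[-1.0, 0.0042, 0.0016, 0.07, 0.0126, -0.0338, 0.0],
```

Call:
carry_out:
  increments:
    - [[-1,0.0007,0.0003,0.0126,0,0,0],[-1,0.0018,0.0007,0.0251,0,0,0],[-1,0.0025,0.0009,0.0343,0.0019,-0.0052,0],[-1,0.002,0.0007,0.0416,0.0048,-0.013,0],[-1,0.002,0.0007,0.0487,0.0077,-0.0208,0],[-1,0.0025,0.0009,0.0555,0.0107,-0.0286,0],[-1,0.0035,0.0013,0.064,0.0126,-0.0338,0],[-1,0.0045,0.0017,0.07,0.0126,-0.0338,0],[-1,0.0045,0.0017,0.07,0.0126,-0.0338,0]]

```text
time_s: 12.45
tcp_pos: [0.4362, 0.2015, 0.0268]
orientation: [0.959, 0.173, 0.221, -0.04]
wrist_force: [-8.1, -1.0, 1.6]
gripper_width: -0.0001
grip_force: 4.2
```

```bash
python3 st.py; python3 look.py s6
```

```text
{'joint_positions': array([ 0.3116, -0.3654,  2.4392,  0.0338,  0.6145,  1.5031]), 'tcp_pos': array([0.4362, 0.2015, 0.0268]), 'wrist_force': array([-8.0922, -0.9775,  1.6107])}
corner s,l,z -50.103166865586985 1.540654862463732 19.048280381079373
corner s,l,z -69.87303199272544 1.546417892415035 9.401390518871775
tilt 26.00467691796407 yaw 20.41191509754784 zlat -0.00023432857528624975
{'tcp_pos': array([0.4361, 0.2015, 0.0267]), 'wrist_force': array([-8.9234, -2.2201,  2.7181])}
s,l,z -66.16230125663265 1.563939969429331 26.684407131256556
blue(z12) [[434.5, 252.8000030517578], [467.20001220703125, 165.1999969482422], [515.0, 183.10000610351562], [482.29998779296875, 270.6000061035156]] ((474.78204345703125, 217.92892456054688), (51.02246856689453, 93.49779510498047), 20.474193572998047)
z pct [0.01153775 0.0175643  0.02385667]
```

```bash
cat >> plan.py <<'E'
def corner(th,t,g,f):
    a=np.radians(th);return (-54*np.cos(a)+2*np.sin(a)+g*np.tan(np.radians(t))+f,1.5,5+54*np.sin(a)+2*np.cos(a)-g,t)
E
python3 - <<'E'
from plan import *
plan([corner(*r) for r in((17,26,1.8,1.),(19,26,1.8,.8),(21,26,1.8,.8),(23,27,1.8,.8),(25,28,1.8,.8),(27,28,2,.8),(29,28,2.2,1),(31,28,2.5,1),(33,28,2.8,1))],corner(15,26,1.8,1.2))
E
```

```text
[-1.0, 0.0024, 0.0009, 0.012, 0.0, 0.0, 0.0],
[-1.0, 0.0052, 0.0019, 0.0238, 0.0, 0.0, 0.0],
[-1.0, 0.0097, 0.0036, 0.0354, 0.0, 0.0, 0.0],
[-1.0, 0.0139, 0.0052, 0.045, 0.001, -0.0026, -0.0],
[-1.0, 0.0185, 0.0069, 0.0544, 0.0019, -0.0052, 0.0],
[-1.0, 0.0247, 0.0092, 0.0642, 0.0019, -0.0052, 0.0],
[-1.0, 0.0326, 0.0121, 0.0737, 0.0019, -0.0052, 0.0],
[-1.0, 0.0398, 0.0148, 0.0824, 0.0019, -0.0052, 0.0],
[-1.0, 0.0474, 0.0176, 0.0908, 0.0019, -0.0052, 0.0],
```

Call:
carry_out:
  increments:
    - [[-1,0.0024,0.0009,0.012,0,0,0],[-1,0.0052,0.0019,0.0238,0,0,0],[-1,0.0097,0.0036,0.0354,0,0,0],[-1,0.0139,0.0052,0.045,0.001,-0.0026,0],[-1,0.0185,0.0069,0.0544,0.0019,-0.0052,0],[-1,0.0247,0.0092,0.0642,0.0019,-0.0052,0]]

```text
time_s: 13.1
tcp_pos: [0.4398, 0.2028, 0.0361]
orientation: [0.955, 0.172, 0.238, -0.043]
wrist_force: [-8.1, -2.5, 3.7]
gripper_width: 0.0001
grip_force: 5.0
```

```bash
python3 st.py; python3 look.py s7
```

```text
{'joint_positions': array([ 0.3108, -0.4041,  2.4579,  0.0372,  0.6002,  1.4998]), 'tcp_pos': array([0.4398, 0.2028, 0.0361]), 'wrist_force': array([-8.1029, -2.4753,  3.6909])}
corner s,l,z -45.9538707074502 1.5351516222905401 28.90746844344308
corner s,l,z -65.3799265098319 1.5374425134310996 18.585572529044313
tilt 27.97738686113633 yaw 20.421860326383 zlat -0.000423683143909632
{'tcp_pos': array([0.4402, 0.2029, 0.0366]), 'wrist_force': array([-11.0341,  -2.9847,   7.0996])}
s,l,z -61.879223365570375 1.5394165187638507 36.572703679032045
blue(z12) [[440.1000061035156, 258.5], [474.0, 167.8000030517578], [515.9000244140625, 183.39999389648438], [482.0, 274.1000061035156]] ((477.9817810058594, 220.96914672851562), (44.725181579589844, 96.83137512207031), 20.45888328552246)
z pct [0.01182878 0.02314408 0.03293828]
```

```bash
cat > tilt.py <<'E'
from h import *
for n in("scene","top"):
    p,d=capture(n);W=depthpts(n,d)
    h=cv2.cvtColor(p,cv2.COLOR_RGB2HSV);b=(h[...,0]>100)&(h[...,0]<125)&(h[...,1]>120)
    r=(W-[.4987,.2231,0])*1000;S=r@[.937,.349,0];L=r@[-.349,.937,0];Z=r[...,2]
    m=b&(abs(L)<55)&(S>-80)&(S<80)&(Z<80)&(Z>0)
    print(n,m.sum())
    if m.sum()<30: continue
    s,z=S[m],Z[m];k=np.ones(len(s),bool)
    for _ in range(6):
        A=np.polyfit(s[k],z[k],1);e=z-np.polyval(A,s);k=abs(e)<2
    print("theta",np.degrees(np.arctan(-A[0])),"z at s=0",A[1],"s range",np.percentile(s[k],[1,99]),"z range",np.percentile(z[k],[1,99]),"frac",k.mean(),"L",np.percentile(L[m],[1,99]))
E
python3 tilt.py; python3 st.py
```

```text
scene 1126
theta 24.616984131353608 z at s=0 12.146493448891794 s range [-47.60313952   1.89946617] z range [10.44526666 33.89492102] frac 0.8756660746003553 L [-42.51526999  45.00215116]
top 921
theta 25.352682461907563 z at s=0 12.109519047073382 s range [-46.58230064   3.70088611] z range [ 9.62564622 34.73912819] frac 0.6286644951140065 L [-41.72819025  45.91796229]
{'joint_positions': array([ 0.311 , -0.4037,  2.4567,  0.0371,  0.6013,  1.5   ]), 'tcp_pos': array([0.4401, 0.2029, 0.0365]), 'wrist_force': array([-10.7493,  -3.1254,   5.112 ])}
corner s,l,z -45.699739882818555 1.572483826266316 29.248814000404188
corner s,l,z -65.12932656239155 1.5737239625854802 18.933567376353363
tilt 27.957784028781724 yaw 20.424960118188014 zlat -0.0003710404088375331
```

The contact force points downward and the plane fit gives θ≈25°, so the tip corner seems rounded and too close to the lip. I'll lower the tray gently and restart with a steeper finger, putting the contact higher up on the straight face.

```bash
python3 - <<'E'
from plan import *
plan([corner(*r) for r in((24,26,2,.6),(21,24,2,.5),(18,22,2,.5),(15,20,2,.5),(12,18,2,.4),(9,16,2,.3),(6,14,2,.2),(3,12,2,0))]+[(-57,1.5,6,12),(-64,1.5,6.5,8),(-66,1.5,6.5,5),(-66,1.5,6.5,5)],corner(27,28,2,.8))
E
```

```text
[-1.0, -0.0084, -0.0031, -0.013, -0.0019, 0.0052, -0.0],
[-1.0, -0.0151, -0.0056, -0.0264, -0.0039, 0.0104, -0.0],
[-1.0, -0.0203, -0.0075, -0.0403, -0.0058, 0.0156, 0.0],
[-1.0, -0.0244, -0.0091, -0.0546, -0.0077, 0.0208, -0.0],
[-1.0, -0.0282, -0.0105, -0.0693, -0.0097, 0.026, -0.0],
[-1.0, -0.031, -0.0115, -0.0843, -0.0116, 0.0312, -0.0],
[-1.0, -0.0327, -0.0122, -0.0996, -0.0136, 0.0364, -0.0],
[-1.0, -0.034, -0.0126, -0.1151, -0.0155, 0.0417, -0.0],
[-1.0, -0.0565, -0.021, -0.1273, -0.0155, 0.0417, -0.0],
[-1.0, -0.0951, -0.0354, -0.1177, -0.0194, 0.0521, 0.0],
[-1.0, -0.1034, -0.0385, -0.1134, -0.0223, 0.0599, -0.0],
[-1.0, -0.1034, -0.0385, -0.1134, -0.0223, 0.0599, -0.0],
```

Call:
carry_out:
  increments:
    - [[-1,-0.0084,-0.0031,-0.013,-0.0019,0.0052,0],[-1,-0.0151,-0.0056,-0.0264,-0.0039,0.0104,0],[-1,-0.0203,-0.0075,-0.0403,-0.0058,0.0156,0],[-1,-0.0244,-0.0091,-0.0546,-0.0077,0.0208,0],[-1,-0.0282,-0.0105,-0.0693,-0.0097,0.026,0],[-1,-0.031,-0.0115,-0.0843,-0.0116,0.0312,0],[-1,-0.0327,-0.0122,-0.0996,-0.0136,0.0364,0],[-1,-0.034,-0.0126,-0.113,-0.0155,0.0417,0],[-1,-0.0565,-0.021,-0.12,-0.0155,0.0417,0],[-1,-0.0951,-0.0354,-0.113,-0.0194,0.0521,0],[-1,-0.1034,-0.0385,-0.11,-0.0223,0.0599,0],[-1,-0.1034,-0.0385,-0.11,-0.0223,0.0599,0]]

```text
time_s: 14.45
tcp_pos: [0.4269, 0.1978, 0.0212]
orientation: [0.983, 0.177, 0.045, -0.008]
wrist_force: [0.6, 0.1, 0.1]
gripper_width: 0.0004
grip_force: 0.0
```

```bash
python3 st.py; python3 tilt.py
```

```text
{'joint_positions': array([ 0.323 , -0.0623,  2.1256,  0.0029,  0.9868,  1.5362]), 'tcp_pos': array([0.4269, 0.1978, 0.0212]), 'wrist_force': array([0.6109, 0.0957, 0.1063])}
corner s,l,z -63.91704727859218 1.3277943002873762 8.274715036815683
corner s,l,z -85.82241869899818 1.334795173346636 6.263679457175185
tilt 5.244151191949785 yaw 20.410305636241237 zlat -0.0006743149127041014
scene 940
theta 0.2042303452698481 z at s=0 11.73248517120071 s range [-52.78085755  -0.3525313 ] z range [ 9.89532272 13.66006658] frac 0.8329787234042553 L [-42.46702578  32.82086664]
top 30
theta 63.776930940446256 z at s=0 13.055461518938431 s range [-1.38669962  2.10399455] z range [ 7.75920621 15.92907365] frac 0.6 L [-41.50775467  29.95726974]
```

Call:
carry_out:
  increments:
    - [[-1,0,0,-0.02,0,0,0],[-1,0,0,-0.037,0,0,0],[-1,0.025,0.0093,-0.037,0,0,0],[-1,0.04,0.015,-0.037,0,0,0],[-1,0.052,0.0194,-0.037,0,0,0],[-1,0.06,0.0224,-0.037,0,0,0],[-1,0.066,0.0246,-0.037,0,0,0],[-1,0.07,0.0261,-0.037,0,0,0],[-1,0.07,0.0261,-0.037,0,0,0]]

```text
time_s: 15.45
tcp_pos: [0.4255, 0.1975, 0.0137]
orientation: [0.984, 0.178, 0.032, -0.005]
wrist_force: [-65.2, -27.1, 82.5]
gripper_width: -0.0
grip_force: 41.6
```

```bash
python3 st.py
```

```text
{'joint_positions': array([ 3.2440e-01, -2.6700e-02,  2.1062e+00,  1.4000e-03,  9.9720e-01,
        1.5369e+00]), 'tcp_pos': array([0.4255, 0.1975, 0.0137]), 'wrist_force': array([-65.1771, -27.0768,  82.4614])}
corner s,l,z -65.63886677333426 1.5785517149925161 0.44326722168367994
corner s,l,z -87.58990228853253 1.5548975656647497 -0.9852388638964129
tilt 3.722583415616063 yaw 20.490358308144 zlat -0.0009320315600578592
```

Call:
carry_out:
  increments:
    - [[-1,-0.03,-0.0112,0.03,0,0,0],[-1,-0.07,-0.0261,0.04,0,0,0],[-1,-0.07,-0.0261,0.04,0,0,0],[-1,-0.07,-0.0261,0.04,0,0,0]]

```text
time_s: 15.85
tcp_pos: [0.4247, 0.1972, 0.0202]
orientation: [0.983, 0.177, 0.044, -0.008]
wrist_force: [-0.7, -0.7, -0.7]
gripper_width: 0.0
grip_force: 0.0
```

```bash
python3 st.py
```

```text
{'joint_positions': array([ 0.3231, -0.0645,  2.1297,  0.0031,  0.9872,  1.5361]), 'tcp_pos': array([0.4247, 0.1972, 0.0202]), 'wrist_force': array([-0.6934, -0.7004, -0.6757])}
corner s,l,z -66.16656511238568 1.51189102132939 7.230186624227622
corner s,l,z -88.07656106774701 1.517415738025346 5.270184000780132
tilt 5.110721165261867 yaw 20.414169726630345 zlat -0.0004131044821319359
```

Call:
carry_out:
  increments:
    - [[-1,0,0,-0.01,0,0,0],[-1,0,0,-0.02,0,0,0],[-1,0,0,-0.02,0,0,0]]

```text
time_s: 16.15
tcp_pos: [0.4247, 0.1971, 0.0169]
orientation: [0.983, 0.177, 0.043, -0.008]
wrist_force: [0.8, 0.8, -0.3]
gripper_width: 0.0
grip_force: 0.0
```

```bash
python3 st.py
```

```text
{'joint_positions': array([ 0.3231, -0.0573,  2.1299,  0.0031,  0.9808,  1.5361]), 'tcp_pos': array([0.4247, 0.1971, 0.0169]), 'wrist_force': array([ 0.7731,  0.7719, -0.329 ])}
corner s,l,z -66.2435202095525 1.5084260726982177 3.953727516557022
corner s,l,z -88.15551144341516 1.5139491212707623 2.016163809661725
tilt 5.052058606174045 yaw 20.414175404026416 zlat -0.00040442665262328933
```

Down a further 1.2 mm, then check forces before moving forward.

Call:
carry_out:
  increments:
    - [[-1,0,0,-0.007,0,0,0],[-1,0,0,-0.007,0,0,0]]

```text
time_s: 16.35
tcp_pos: [0.4248, 0.1972, 0.0162]
orientation: [0.983, 0.177, 0.044, -0.008]
wrist_force: [0.3, 0.1, -0.2]
gripper_width: -0.0001
grip_force: 0.0
```

Call:
carry_out:
  increments:
    - [[-1,0.025,0.0093,0,0,0,0],[-1,0.045,0.0168,0,0,0,0],[-1,0.06,0.0224,0,0,0,0],[-1,0.069,0.0257,0,0,0,0],[-1,0.069,0.0257,0,0,0,0]]

```text
time_s: 16.85
tcp_pos: [0.4355, 0.2012, 0.0165]
orientation: [0.983, 0.177, 0.044, -0.008]
wrist_force: [0.1, -0.1, 0.1]
gripper_width: -0.0001
grip_force: 0.0
```

```bash
python3 st.py
```

```text
{'joint_positions': array([ 0.324 , -0.0248,  2.0996,  0.003 ,  0.9776,  1.5369]), 'tcp_pos': array([0.4355, 0.2012, 0.0165]), 'wrist_force': array([ 0.1291, -0.1364,  0.0994])}
corner s,l,z -54.655445217353034 1.5034788407956816 3.5035421102388966
corner s,l,z -76.56555216080913 1.5087647130857993 1.5447801956698743
tilt 5.107477587363469 yaw 20.414794387162992 zlat -0.0004169214681835764
```

Call:
carry_out:
  increments:
    - [[-1,0,0,-0.005,0,0,0],[-1,0.006,0.0023,-0.005,0,0,0],[-1,0.0125,0.0047,-0.005,0,0,0],[-1,0.0125,0.0047,-0.005,0,0,0]]

```text
time_s: 17.25
tcp_pos: [0.4365, 0.2016, 0.0154]
orientation: [0.983, 0.177, 0.043, -0.008]
wrist_force: [-3.2, -0.8, 2.7]
gripper_width: 0.0
grip_force: 1.9
```

```bash
python3 st.py
```

```text
{'joint_positions': array([ 0.3242, -0.0182,  2.0954,  0.003 ,  0.977 ,  1.5371]), 'tcp_pos': array([0.4365, 0.2016, 0.0154]), 'wrist_force': array([-3.1708, -0.8247,  2.689 ])}
corner s,l,z -53.645173793190104 1.5716631356268522 2.3633916877039542
corner s,l,z -75.55871654932763 1.575051097628664 0.4434541331217723
tilt 5.005984288186373 yaw 20.419758885086157 zlat -0.000370887601736417
```

```bash
python3 - <<'E'
from plan import *
plan([corner(*r) for r in((1.5,5,4.6,1),(3,5,4.6,1.1),(5,7,4.6,1.1),(7,10,4.6,1.1),(9,13,4.6,1.),(11,16,4.6,1.),(13,19,4.6,.9),(15,22,4.6,.8),(17,24,4.6,.8),(19,26,4.6,.7),(19,26,4.6,.7))],corner(0,5,4.6,.9))
E
```

```text
[-1.0, 0.0011, 0.0004, 0.0094, 0.0, 0.0, 0.0],
[-1.0, 0.0024, 0.0009, 0.0188, 0.0, 0.0, 0.0],
[-1.0, 0.0019, 0.0007, 0.0284, 0.0019, -0.0052, -0.0],
[-1.0, 0.0011, 0.0004, 0.0364, 0.0048, -0.013, -0.0],
[-1.0, 0.0003, 0.0001, 0.044, 0.0077, -0.0208, -0.0],
[-1.0, 0.0008, 0.0003, 0.0514, 0.0107, -0.0286, -0.0],
[-1.0, 0.0015, 0.0005, 0.0584, 0.0136, -0.0364, 0.0],
[-1.0, 0.0028, 0.001, 0.0652, 0.0165, -0.0443, 0.0],
[-1.0, 0.0058, 0.0021, 0.0735, 0.0184, -0.0495, -0.0],
[-1.0, 0.0087, 0.0032, 0.0816, 0.0203, -0.0547, -0.0],
[-1.0, 0.0087, 0.0032, 0.0816, 0.0203, -0.0547, -0.0],
```

Call:
carry_out:
  increments:
    - [[-1,0.0016,0.0006,0.0094,0,0,0],[-1,0.003,0.0011,0.0188,0,0,0],[-1,0.0025,0.0009,0.0284,0.0019,-0.0052,0],[-1,0.0016,0.0006,0.0364,0.0048,-0.013,0],[-1,0.001,0.0004,0.044,0.0077,-0.0208,0],[-1,0.001,0.0004,0.0514,0.0107,-0.0286,0],[-1,0.0015,0.0005,0.0584,0.0136,-0.0364,0],[-1,0.0028,0.001,0.0652,0.0165,-0.0443,0],[-1,0.0028,0.001,0.0652,0.0165,-0.0443,0]]

```text
time_s: 18.15
tcp_pos: [0.4365, 0.2016, 0.0249]
orientation: [0.966, 0.174, 0.189, -0.034]
wrist_force: [-1.7, 0.1, 0.1]
gripper_width: 0.0006
grip_force: 0.5
```

```bash
python3 st.py; python3 tilt.py
```

```text
{'joint_positions': array([ 0.3148, -0.3021,  2.3758,  0.0244,  0.6819,  1.5134]), 'tcp_pos': array([0.4365, 0.2016, 0.0249]), 'wrist_force': array([-1.7404,  0.0866,  0.1205])}
corner s,l,z -50.30638291254162 1.596875043620879 16.03439429720737
corner s,l,z -70.68192218251379 1.6006570656109158 7.743322244356641
tilt 22.137060504746668 yaw 20.41798214622464 zlat -0.0003741880673908757
scene 1200
theta 14.062207338307074 z at s=0 11.857917106670847 s range [-51.69624486   0.94441842] z range [10.49296751 25.44703139] frac 0.8866666666666667 L [-42.21726006  44.51067429]
top 1012
theta 16.36641442997595 z at s=0 10.795774398578244 s range [-49.90910448   2.89015864] z range [ 9.06661684 25.88899389] frac 0.591897233201581 L [-41.69261344  45.93410354]
```

The tray is held at about 15° with only 1.7 N, and the tip is about 5 mm under the lip. Continue.

```bash
python3 - <<'E'
from plan import *
plan([corner(*r) for r in((17,23,4.6,1),(19,24,4.6,1.1),(21,25,4.6,1.1),(23,26,4.6,1.1),(25,27,4.6,1.1),(27,28,4.6,1.1),(29,28,4.7,1.1),(31,28,4.8,1.1),(33,28,4.9,1.1),(36,28,5,1.1))],corner(15,22,4.6,.8))
E
```

```text
[-1.0, 0.0046, 0.0017, 0.0101, 0.001, -0.0026, -0.0],
[-1.0, 0.0089, 0.0033, 0.0201, 0.0019, -0.0052, -0.0],
[-1.0, 0.0131, 0.0049, 0.0299, 0.0029, -0.0078, 0.0],
[-1.0, 0.0176, 0.0066, 0.0396, 0.0039, -0.0104, 0.0],
[-1.0, 0.0226, 0.0084, 0.049, 0.0048, -0.013, -0.0],
[-1.0, 0.028, 0.0104, 0.0582, 0.0058, -0.0156, 0.0],
[-1.0, 0.0343, 0.0127, 0.0684, 0.0058, -0.0156, 0.0],
[-1.0, 0.0409, 0.0152, 0.0784, 0.0058, -0.0156, 0.0],
[-1.0, 0.0478, 0.0178, 0.0881, 0.0058, -0.0156, 0.0],
[-1.0, 0.0587, 0.0218, 0.1026, 0.0058, -0.0156, 0.0],
```

Call:
carry_out:
  increments:
    - [[-1,0.0046,0.0017,0.0101,0.001,-0.0026,0],[-1,0.0089,0.0033,0.0201,0.0019,-0.0052,0],[-1,0.0131,0.0049,0.0299,0.0029,-0.0078,0],[-1,0.0176,0.0066,0.0396,0.0039,-0.0104,0],[-1,0.0226,0.0084,0.049,0.0048,-0.013,0],[-1,0.028,0.0104,0.0582,0.0058,-0.0156,0],[-1,0.028,0.0104,0.0582,0.0058,-0.0156,0]]

```text
time_s: 18.95
tcp_pos: [0.4417, 0.2035, 0.0342]
orientation: [0.955, 0.172, 0.24, -0.043]
wrist_force: [0.3, 0.9, 0.3]
gripper_width: -0.0
grip_force: 0.1
```

```bash
python3 st.py; python3 tilt.py
```

```text
{'joint_positions': array([ 0.311 , -0.3933,  2.4557,  0.0379,  0.5884,  1.4993]), 'tcp_pos': array([0.4417, 0.2035, 0.0342]), 'wrist_force': array([0.2716, 0.8753, 0.3381])}
corner s,l,z -43.96928893271755 1.4996211272747981 27.096882358042723
corner s,l,z -63.36192020674473 1.5039666893511723 16.712311282235497
tilt 28.16234966777037 yaw 20.415778128910205 zlat -0.0004907826568661527
scene 1051
theta 28.91520180572847 z at s=0 11.678829278908896 s range [-45.8676229    1.62502353] z range [ 9.70286211 37.05910871] frac 0.8896289248334919 L [-42.50961012  44.8008818 ]
top 844
theta 30.113799250715065 z at s=0 11.410574894209175 s range [-44.62437472   3.8950325 ] z range [ 8.38097133 37.92795265] frac 0.6303317535545023 L [-41.76977113  45.78558255]
```

```bash
python3 - <<'E'
from plan import *
plan([corner(*r) for r in((30,28,4.8,1.2),(33,28,5,1.3),(36,28,5,1.3),(39,28,5,1.4),(42,28,5,1.4),(45,28,5,1.4),(48,28,5,1.4),(51,28,5,1.4),(54,28,5,1.4),(57,28,5,1.4),(60,28,5,1.4))],corner(27,28,4.6,1.1))
E
```

```text
[-1.0, 0.0103, 0.0038, 0.0149, 0.0, 0.0, 0.0],
[-1.0, 0.0214, 0.0079, 0.0293, 0.0, 0.0, 0.0],
[-1.0, 0.0319, 0.0119, 0.0444, 0.0, 0.0, 0.0],
[-1.0, 0.0438, 0.0163, 0.0589, 0.0, 0.0, 0.0],
[-1.0, 0.0558, 0.0207, 0.0728, 0.0, 0.0, 0.0],
[-1.0, 0.0684, 0.0254, 0.086, 0.0, 0.0, 0.0],
[-1.0, 0.0817, 0.0304, 0.0985, 0.0, 0.0, 0.0],
[-1.0, 0.0955, 0.0355, 0.1102, 0.0, 0.0, 0.0],
[-1.0, 0.11, 0.0409, 0.1211, 0.0, 0.0, 0.0],
[-1.0, 0.1249, 0.0464, 0.1312, 0.0, 0.0, 0.0],
[-1.0, 0.1403, 0.0522, 0.1405, 0.0, 0.0, 0.0],
```

Call:
carry_out:
  increments:
    - [[-1,0.0103,0.0038,0.0149,0,0,0],[-1,0.0214,0.0079,0.0293,0,0,0],[-1,0.0319,0.0119,0.0444,0,0,0],[-1,0.0438,0.0163,0.0589,0,0,0],[-1,0.0558,0.0207,0.0728,0,0,0],[-1,0.0684,0.0254,0.086,0,0,0],[-1,0.0684,0.0254,0.086,0,0,0]]

```text
time_s: 19.75
tcp_pos: [0.4526, 0.2075, 0.0477]
orientation: [0.955, 0.172, 0.239, -0.043]
wrist_force: [-0.3, 0.5, -0.3]
gripper_width: -0.0001
grip_force: 0.1
```

```bash
python3 st.py; python3 tilt.py
```

```text
{'joint_positions': array([ 0.3125, -0.3824,  2.419 ,  0.0352,  0.6141,  1.5034]), 'tcp_pos': array([0.4526, 0.2075, 0.0477]), 'wrist_force': array([-0.2805,  0.5094, -0.2933])}
corner s,l,z -32.343432844049836 1.4798145544872028 40.52352279765739
corner s,l,z -51.736825936239654 1.4840546068056293 30.14037478565409
tilt 28.158146299797135 yaw 20.41609035093863 zlat -0.0004985083688959861
scene 644
theta 46.84480587261926 z at s=0 14.353911952703214 s range [-34.49204731   1.80674669] z range [12.18373906 51.08261398] frac 0.8260869565217391 L [-42.80793784  43.60844039]
top 625
theta 46.33453429923879 z at s=0 15.001827601523377 s range [-33.08761909   4.9519664 ] z range [ 9.18548409 49.82022806] frac 0.6336 L [-41.41714882  45.62607033]
```

```bash
python3 - <<'E'
from plan import *
t=28
a=[corner(x,t,5,1.4) for x in(48,51,54,57,60)]+[(s,1.5,z,t) for s,z in((-17.5,49.3),(-13.5,50.8),(-9.5,51.9))]
plan(a,corner(45,t,5,1.4));print()
plan([(s,1.5,z,t) for s,z in((-5.4,52.6),(-1.5,53),(2.5,53),(6.5,53),(10.5,53),(14.5,52.5),(18,52))],(-9.5,1.5,51.9,t))
E
```

```text
[-1.0, 0.0133, 0.0049, 0.0125, 0.0, 0.0, 0.0],
[-1.0, 0.0271, 0.0101, 0.0242, 0.0, 0.0, 0.0],
[-1.0, 0.0415, 0.0154, 0.0351, 0.0, 0.0, 0.0],
[-1.0, 0.0565, 0.021, 0.0452, 0.0, 0.0, 0.0],
[-1.0, 0.0719, 0.0267, 0.0544, 0.0, 0.0, 0.0],
[-1.0, 0.095, 0.0353, 0.0647, 0.0, 0.0, 0.0],
[-1.0, 0.12, 0.0446, 0.0747, 0.0, 0.0, 0.0],
[-1.0, 0.145, 0.0539, 0.082, 0.0, 0.0, 0.0],

[-1.0, 0.0256, 0.0095, 0.0047, 0.0, 0.0, 0.0],
[-1.0, 0.05, 0.0186, 0.0073, 0.0, 0.0, 0.0],
[-1.0, 0.075, 0.0279, 0.0073, 0.0, 0.0, 0.0],
[-1.0, 0.1, 0.0372, 0.0073, 0.0, 0.0, 0.0],
[-1.0, 0.125, 0.0465, 0.0073, 0.0, 0.0, 0.0],
[-1.0, 0.15, 0.0558, 0.004, 0.0, 0.0, 0.0],
[-1.0, 0.1718, 0.0639, 0.0007, 0.0, 0.0, 0.0],
```

Call:
carry_out:
  increments:
    - [[-1,0.0133,0.0049,0.0125,0,0,0],[-1,0.0271,0.0101,0.0242,0,0,0],[-1,0.0415,0.0154,0.0351,0,0,0],[-1,0.0565,0.021,0.0452,0,0,0],[-1,0.0719,0.0267,0.0544,0,0,0],[-1,0.095,0.0353,0.0647,0,0,0],[-1,0.12,0.0446,0.0747,0,0,0],[-1,0.12,0.0446,0.0747,0,0,0]]

```text
time_s: 20.65
tcp_pos: [0.4708, 0.2142, 0.0589]
orientation: [0.955, 0.172, 0.239, -0.043]
wrist_force: [-0.0, -0.6, -0.3]
gripper_width: 0.0004
grip_force: 0.0
```

```bash
python3 st.py; python3 tilt.py
```

```text
{'joint_positions': array([ 0.3149, -0.3354,  2.3611,  0.0327,  0.6249,  1.5077]), 'tcp_pos': array([0.4708, 0.2142, 0.0589]), 'wrist_force': array([-0.0375, -0.5825, -0.2779])}
corner s,l,z -12.927919641818042 1.4341914352934704 51.72067902713009
corner s,l,z -32.32100523151638 1.4382162028670227 41.33695647201894
tilt 28.15984235068338 yaw 20.416726198939006 zlat -0.0005426420096026094
scene 247
theta 73.80356972737792 z at s=0 4.119563616067395 s range [-16.60128946 -11.0480462 ] z range [42.68548161 60.46053429] frac 0.22267206477732793 L [-42.52565115  23.821141  ]
top 324
theta 63.728902376263314 z at s=0 28.789500452569 s range [-15.51668747   4.32577672] z range [18.08581669 61.02372881] frac 0.2839506172839506 L [-41.4823764   44.97057963]
```

Call:
carry_out:
  increments:
    - [[-1,0.025,0.0093,0.0073,0,0,0],[-1,0.0506,0.0188,0.012,0,0,0],[-1,0.075,0.0279,0.0146,0,0,0],[-1,0.095,0.0353,0.0146,0,0,0],[-1,0.115,0.0427,0.0146,0,0,0],[-1,0.13,0.0483,0.0146,0,0,0],[-1,0.13,0.0483,0.0146,0,0,0]]

```text
time_s: 21.45
tcp_pos: [0.4898, 0.2213, 0.0605]
orientation: [0.955, 0.172, 0.239, -0.043]
wrist_force: [1.1, 0.7, 0.0]
gripper_width: 0.0003
grip_force: 0.0
```

```bash
python3 st.py; python3 tilt.py
```

```text
{'joint_positions': array([ 0.3172, -0.2662,  2.3043,  0.0314,  0.6134,  1.5106]), 'tcp_pos': array([0.4898, 0.2213, 0.0605]), 'wrist_force': array([1.0558, 0.6611, 0.0126])}
corner s,l,z 7.302350386007345 1.440945490883137 53.30478708213073
corner s,l,z -12.100691021713418 1.4458807993671265 42.93968457885168
tilt 28.104859417758433 yaw 20.414043538873695 zlat -0.0004938475776188798
scene 314
theta -75.88408312422796 z at s=0 30.922086995654137 s range [-5.08769449  7.94764354] z range [10.2682986  62.82946204] frac 0.2484076433121019 L [-42.73975913  20.54587418]
top 318
theta -66.8606483182666 z at s=0 38.10539184646259 s range [-2.68579598 10.48502151] z range [33.28447495 63.36918548] frac 0.2610062893081761 L [-41.183389    44.36279672]
```

About 90–95° now; push on over the top.

Call:
carry_out:
  increments:
    - [[-1,0.02,0.0074,0,0,0,0],[-1,0.04,0.0149,0,0,0,0],[-1,0.06,0.0223,0,0,0,0],[-1,0.08,0.0297,0,0,0,0],[-1,0.08,0.0297,0,0,0,0],[-1,0.08,0.0297,0,0,0,0]]

```text
time_s: 22.15
tcp_pos: [0.5015, 0.2257, 0.0603]
orientation: [0.955, 0.172, 0.239, -0.043]
wrist_force: [0.2, 0.3, -0.2]
gripper_width: -0.0005
grip_force: 0.0
```

```bash
python3 st.py; python3 tilt.py
```

```text
{'joint_positions': array([ 0.3185, -0.2237,  2.2702,  0.0307,  0.6053,  1.5122]), 'tcp_pos': array([0.5015, 0.2257, 0.0603]), 'wrist_force': array([ 0.1629,  0.3028, -0.1954])}
corner s,l,z 19.80183184640766 1.464490473777674 53.164515456132456
corner s,l,z 0.3957418695629584 1.4687404229065206 42.80512277787315
tilt 28.08800612624028 yaw 20.416069326912186 zlat -0.00045597998114772146
scene 564
theta 5.900825463274739 z at s=0 16.056341981457205 s range [10.54159703 62.94592108] z range [ 7.89932036 15.62122278] frac 0.5141843971631206 L [-42.76176006  44.70133165]
top 447
theta 9.738984989986731 z at s=0 19.897210518682396 s range [12.22922909 64.775791  ] z range [ 7.61990079 18.56021467] frac 0.44966442953020136 L [-42.26968105  45.8352545 ]
```

It has flipped onto the plate. Move the hand up and away, then look.

Call:
carry_out:
  increments:
    - [[-1,-0.1,-0.04,0.3,0,0,0],[-1,-0.2,-0.1,0.6,0,0,0],[-1,-0.2,-0.2,0.9,-0.01,0.03,0],[-1,-0.2,-0.5,1,-0.02,0.05,0],[-1,-0.2,-0.8,1,-0.02,0.05,0],[-1,-0.2,-1,1,-0.02,0.05,0],[-1,-0.2,-1,1,-0.02,0.05,0]]

```text
time_s: 22.95
tcp_pos: [0.472, 0.0726, 0.2108]
orientation: [0.981, 0.176, 0.076, -0.009]
wrist_force: [0.7, 0.5, 0.3]
gripper_width: -0.0002
grip_force: 0.0
```

```bash
python3 tilt.py; python3 -c "
from h import *
p,d=capture('top');a=p[195:305,255:365,::-1];q,_=capture('scene');b=q[160:310,210:360,::-1]
cv2.imwrite('pics/fin.png',np.hstack([cv2.resize(a,(400,400),interpolation=2),cv2.resize(b,(400,400),interpolation=2)]))
print(observe()['wrist_force'],observe()['tcp_pos'])"
```

```text
scene 0
top 547
theta 6.9367145640156735 z at s=0 16.493004746054417 s range [10.77831683 64.93998499] z range [ 7.28103456 16.74887557] frac 0.39488117001828155 L [-42.15490789  45.6515433 ]
[ 0.62557882 -1.14296946  0.47540427] [0.47121433 0.07638864 0.21018907]
```

View pics/fin.png

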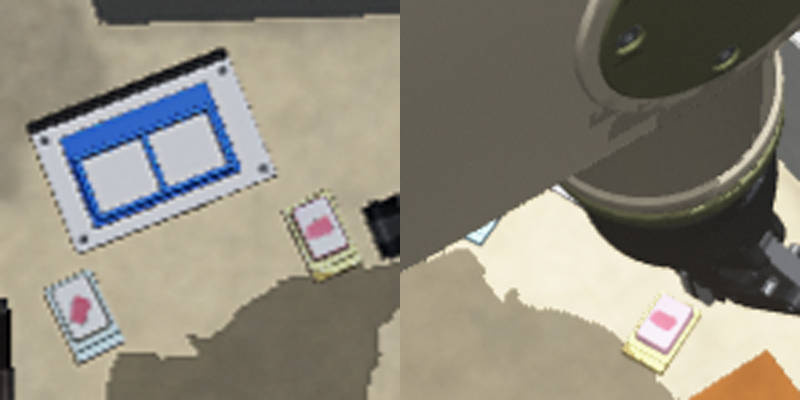

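The tray lies pockets up, wholly on the plate (top view: (62,85)–(240,225) inside the plate outline), and the cassettes are where they were. Handing in.

```bash
python3 -c "
from cell import *
print(sign_off())"
```

```text
the job is handed in; nothing more can be done
None
```

The tray is flipped, pockets up, flat and wholly on the plate with the hand clear, and the job is handed in at about 23 s with both cassettes in place; the first flip slipped back flat, the second was lowered and restarted, and the wrist force briefly read about 108 N (limit 120 N) when the fingertips pressed the worktop.

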